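# Roll a gas sample cylinder up onto the weighing cradle and weigh it

### The job

Without gripping or lifting it, push the steel sample cylinder slowly up the ramp of the low bench scale, keeping your fingers behind it so that it never runs back or ahead on the slope, until it drops into the cradle against the blue stop plate. Take your fingers off it, and only then press the green key fully down and let it up again. Leave everything else on the bench where it is.

Things in the scene. Friction and masses are not known exactly. Their poses are not given: they have to be found in the camera images.
- cylinder: polished steel gas sample cylinder (friction about 0.3), 50 mm diameter, 153 mm over its brass end fittings (straight part 80 mm, yellow band), 0.4 to 0.85 kg; lies across the ramp, rolls freely. Origin on its axis at mid length; own y runs along the axis (x, z turn as it rolls). It starts resting back against the foot lip, centre at x = -108, z = 37 mm in the scale's frame.
- scale: low bench scale, fixed, 164 mm wide. Origin on the bench, z up, x level and uphill, y to the left of uphill. Along x: foot lip -119 mm (bare bench before it), ramp crest 55 mm, face of the blue stop plate 95.6 mm (150 mm wide, top 77 mm above the bench), then white console to 202 mm, top 46 mm above the bench.
- ramp: aluminium deck of the scale, 10 degrees steep, 177 mm long. Origin: deck surface at its lower end, mid width, 10 mm above the bench; x uphill along the slope, z square to the deck. Blue lip 5 mm high at x = 0; blue side rails 12 mm high, inner faces at y = +-76 mm; the end fittings pass over them. Let go anywhere on the deck, the cylinder rolls back.
- crest (a point): top edge of the ramp at mid width, 41 mm above the bench; beyond it the cradle floor lies 4 mm lower and is level. Once its centre is past the crest the cylinder drops into the cradle by itself and is kept from rolling back.
- seat (a point): where the cylinder's centre lies when it rests in the cradle touching the stop plate: at x = 70.6 mm of the scale, 62 mm above the bench, 15.6 mm beyond the crest; play in the cradle is about 2 mm.
- weigh_key_top (a point): centre of the top face of the round green key, 26 mm diameter, on the console; it is pressed straight down
- weigh_key (a joint): key travel in m, 0 = up, 0.006 = fully down, which takes about 4 N; it springs back
- beaker: clear glass beaker, 60 mm across, 70 mm tall; origin under its centre; a bystander, to be left alone
- wrench: steel wrench 150 mm long, under 20 mm thick, lying flat; a bystander, to be left alone
- weight: brass calibration weight, 32 mm across, 42 mm tall; origin under its centre; a bystander, to be left alone
- amber_bottle: amber bottle, 66 mm across, 150 mm tall; origin under its centre; a bystander, to be left alone
- jar: glass jar with blue lid, 70 mm across, 85 mm tall; origin under its centre; a bystander, to be left alone
- spatula: steel lab spatula 180 mm long, lying flat; a bystander, to be left alone
There are look-alikes about, which are no part of the job. Of the things that look like the cylinder, the largest one is meant.

How it is judged:
By the outcome, as a careful person would: the job done as asked, in the order asked, and still so for the second after the job is handed in, with the robot touching nothing.
It also fails if it takes over 48 s, if anything falls off the work surface, if the arm or the gripper's body presses on something with over 40 N, if the wrist force passes 120 N, or if a joint passes its speed limit or range.

### The arm

A 6-joint arm with a two-finger parallel gripper is mounted at the origin on the work surface. World frame = base frame: x ahead of the robot, y to its left, z up, the work surface at z = 0. Lengths are in m, angles in rad, forces in N, time in s.
With the tool pointing down it reaches from about 0.3 to 0.875 m from the base axis. Payload 6.4 kg.
Tool frame: the origin (TCP) lies at the very end of the fingers, on their centre line; the grasp point (between the pads) lies 19 mm behind it (ctrl.tcp_to_grasp is the distance from the TCP to the grasp point, in m); z points along the fingers, y is the direction in which the jaws open and shut (so a half turn about z gives the same grasp; the last joint's range is limited). The gripper opens to 85 mm and grips with 20 to 120 N. Pads are 22 mm wide; open, the fingers measure 114 mm over their backs; the gripper's body (76 mm by 85 mm) begins 54 mm behind the grasp point. The pads swing forward as they close: fully open they stand 13 mm farther back than shut.
Start: joints at [-1.547, 0.181, 1.607, -0, 1.354, -0.206], TCP at [0.131, -0.56, 0.231] pointing down, gripper open.
Joint ranges: [-2.99, 2.99], [-0.89, 2.07], [0.3, 2.58], [-1.14, 4.28], [0, 2.63], [-3.12, 3.12]. Speed limits (rad/s): [2.57, 2.57, 3.01, 3.14, 3.14, 3.14].

### API

Orientations are given as a unit quaternion [w, x, y, z].
In Python, from bench import ctrl gives the robot as it stands. The module is installed in compiled form; this text tells all that it offers.
- The arm moves only by the tool drive_tool, never from a script. Its argument "deltas" is a list of rows, each an object with "slide": the shift along the tool's x, y, z as a fraction of full scale, a list of three; "delta_rot": the turn, a rotation vector about the tool's x, y, z as a fraction of full scale, a list of three; "hand": the opening, from 0 (shut) to 1 (fully open). In form: [{"slide": [tx, ty, tz], "delta_rot": [wx, wy, wz], "hand": hand}, ...]. A call has exactly 5 rows; each row shifts and turns the commanded pose from where the row before left it, along the tool's axes as they then stand; what a row does not reach is not made up. Full scale, the value 1, is 50 mm for a shift and 180 degrees for a turn. A row lasts 1/8 s, in which the tool goes at most 62.5 mm and 10.7 degrees, less where a joint would pass 70% of its speed; a pose out of reach is approached as far as the arm can. A call with a number of a shift or a turn outside -1 to 1 is refused whole. A call with a gripper value outside its range is refused whole. The fingers move at their own pace and stop on an object; the grip force is fixed at half the most. Time passes only in rows, so rows that do not move let the fingers close, or fill a call up. It gives the time, the measured TCP pose, the force and the opening at its end, in the units of the state.
- ctrl.get_obs(): the state, without advancing time (a new reading comes with each control period).
- ctrl.camera(name): name is "scene" or "top" or "wrist"; returns a dict with "frame" (400x640x3 uint8, red, green, blue), "mtx" (3x3 intrinsics, pixels), "R" (3x3) and "t" (3): a world point X has camera coordinates R X + t. Camera axes: x right, y down, z forward; pixel columns grow to the right and rows downward; lengths in m; the calibration is good to about 2 mm. A picture is of the moment at which its call begins. There is no depth.
- ctrl.hand_in(): hands the job in, once; it reports no verdict.
The state is a dict: "time_s": time; "q": joint angles; "dq": joint speeds; "joint_efforts": joint torques, N m; "eef_pos": TCP position; "eef_rot": TCP orientation; "wrist_force": force on the tool from outside, world axes, zero at the start; "torque": the same for the moment, N m; "opening": opening from 0.0 (shut) to 1.0 (fully open).
Only numpy, scipy, OpenCV 4.12 (cv2) and the standard library are available. Lean on these libraries where they do the work, as an engineer would, in place of code of your own. Each camera call takes 0.05 s, during which the arm holds its last target.

## Working session

There is one attempt and no reset: what is moved stays moved. The work goes in short steps, Python scripts to look and compute and a tool call to move; the robot and the scene stay as the last step left them, time stands still between calls to the robot, and variables do not carry over. Pictures are saved under pics/ and viewed, and the job is handed in when it is done.

Besides the shell and the picture viewer there is one more tool, called after "Emit:" as name(argument=value, ...), one argument or row to a line, values as JSON. drive_tool: Moves the arm, as the interface text tells. Its arguments: {"type":"object","properties":{"deltas":{"type":"array","items":{"type":"object","properties":{"slide":{"type":"array","items":{"type":"number"}},"delta_rot":{"type":"array","items":{"type":"number"}},"hand":{"type":"number"}}}}},"required":["deltas"]}

```bash
mkdir -p pics; python3 - <<'E'
from bench import ctrl
import cv2,numpy as np,pickle
o=ctrl.get_obs();print(o)
for n in("scene","top"):
    c=ctrl.camera(n);cv2.imwrite(f"pics/{n}0.png",c["frame"][:,:,::-1]);pickle.dump(c,open(f"{n}0.pkl","wb"))
    print(n,c["mtx"].tolist(),c["R"].tolist(),c["t"])
E
```

```text
{'time_s': 0.0, 'q': array([-1.54728880e+00,  1.81511357e-01,  1.60802391e+00,  6.42136177e-06,
        1.35377643e+00, -2.06332118e-01]), 'dq': array([ 0.00012624, -0.00100325,  0.00074267, -0.00140934,  0.0010324 ,
       -0.00118087]), 'joint_efforts': array([ 6.37211269e-04, -4.44868577e+01, -3.51333046e+01, -2.04191241e-05,
        9.05719469e-03, -3.29674293e-06]), 'eef_pos': array([ 0.13098513, -0.55931676,  0.23039315]), 'eef_rot': array([-8.55645185e-04,  9.93403694e-01,  1.14666309e-01,  8.15830028e-05]), 'wrist_force': array([-0.20299829,  0.411592  ,  0.46996459]), 'torque': array([ 0.00455212,  0.0124696 , -0.02565876]), 'opening': 1.00213321966239}
scene [[421.9376830504544, 0.0, 316.4655622392097], [0.0, 421.9376830504544, 193.41502094647345], [0.0, 0.0, 1.0]] [[-0.4760216890858868, 0.8793774434687959, -0.009932947100645562], [0.6253359282266416, 0.3305200051494347, -0.7069027536125051], [-0.6183512985259624, -0.34271247148929745, -0.7072410010010406]] [ 0.297195   -0.33886422  1.65230262]
top [[496.5716502713735, 0.0, 325.255790007812], [0.0, 496.5716502713735, 202.5881428545495], [0.0, 0.0, 1.0]] [[0.01966174865675757, -0.9996988583788348, -0.014683602957480432], [-0.9978862890625264, -0.018712035339542136, -0.06223193580849172], [0.06193843508500193, 0.015876154745597715, -0.997953695303402]] [0.00780027 0.61966529 1.48774389]
```

View pics/scene0.png

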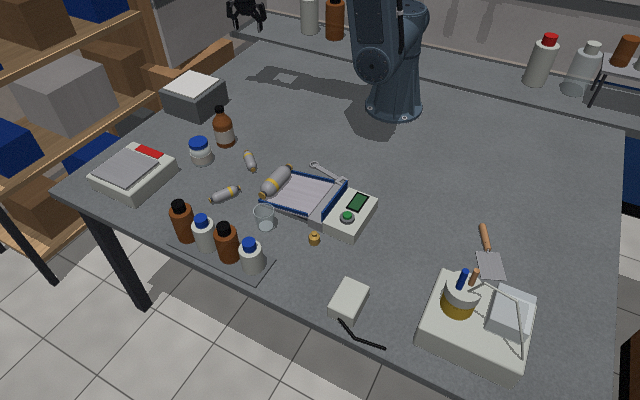

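View pics/top0.png

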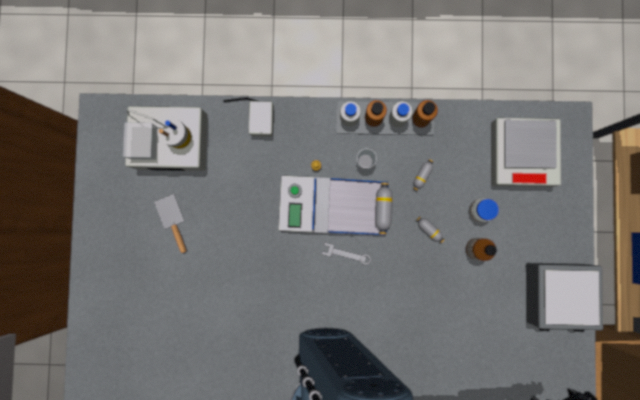

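Cylinder-like things in the top view: the large one on the ramp at (384,208), and small ones at (423,175) and (430,230). The description (largest, lying on the ramp at the lip) picks (384,208). I'll check it in a close crop.

```bash
cat > h.py <<'E'
import numpy as np,cv2,pickle
def ray(c,u,v,z):
    K,R,t=c["mtx"],c["R"],c["t"]
    d=R.T@np.linalg.inv(K)@np.array([u,v,1.]);o=-R.T@t
    return o+d*(z-o[2])/d[2]
def proj(c,X):
    p=c["mtx"]@(c["R"]@np.asarray(X,float)+c["t"]);return p[:2]/p[2]
E
python3 - <<'E'
from h import *
c=pickle.load(open("top0.pkl","rb"));f=c["frame"]
r=f[150:260,260:450]
cv2.imwrite("pics/crop0.png",cv2.resize(r,None,fx=4,fy=4,interpolation=cv2.INTER_CUBIC)[:,:,::-1])
s=pickle.load(open("scene0.pkl","rb"))["frame"][140:260,220:400]
cv2.imwrite("pics/crop1.png",cv2.resize(s,None,fx=4,fy=4,interpolation=cv2.INTER_CUBIC)[:,:,::-1])
E
```

```text
(no output)
```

View pics/crop0.png

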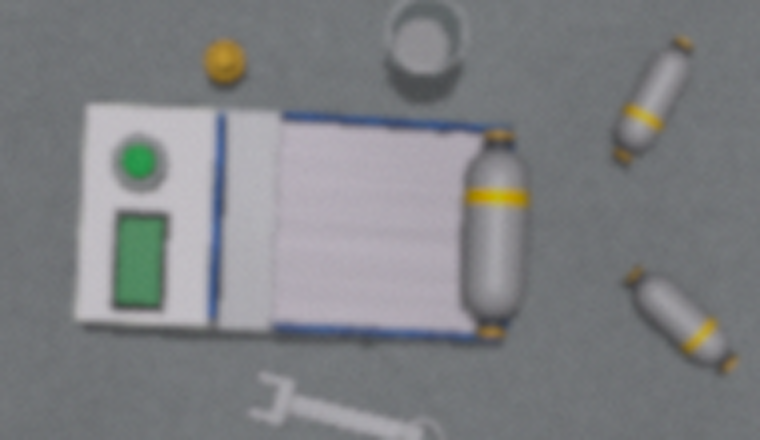

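View pics/crop1.png

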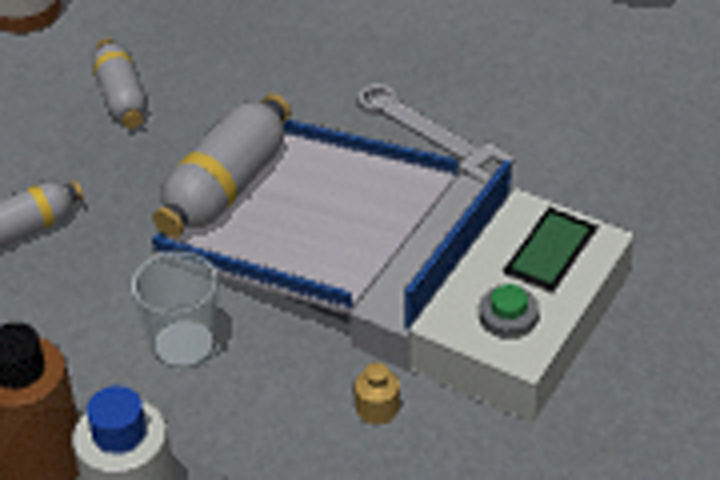

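The crop confirms the large cylinder (yellow band, at the lip); the two others are about half its size. The key is at crop (139,160), top view (295,190). Next I'll measure the scale frame.

```bash
python3 - <<'E'
from h import *
c=pickle.load(open("top0.pkl","rb"));s=pickle.load(open("scene0.pkl","rb"))
g=lambda x,y:((x+.5)/4-.5+260,(y+.5)/4-.5+150)
gs=lambda x,y:((x+.5)/4-.5+220,(y+.5)/4-.5+140)
ang=lambda d:np.degrees(np.arctan2(d[1],d[0]))
P={}
for n,(x,y),z in [("conL",(87,103),.046),("conR",(77,323),.046),("plL",(222,113),.077),("plR",(213,322),.077),("cylL",(500,133),.037),("cylR",(490,337),.037),("railL0",(284,116),.05),("railR0",(274,328),.05),]:
    P[n]=ray(c,*g(x,y),z);print("top",n,P[n].round(4))
for n,(x,y),z in [("conFarR",(633,233),.046),("conFarL",(537,386),.046),("plTopR",(510,164),.077),("plTopL",(409,291),.077)]:
    print("scene",n,ray(s,*gs(x,y),z).round(4))
for a,b in(("conL","conR"),("plL","plR"),("cylL","cylR"),("railL0","railR0")):
    print(a,ang(P[a]-P[b]),np.linalg.norm(P[a]-P[b]),((P[a]+P[b])/2).round(4))
# key
uv=[]
for k,(cam,box) in enumerate(((c,(282,310,180,199)),(s,(335,358,208,226)))):
    f=cam["frame"].astype(int);m=(f[:,:,1]>f[:,:,0]+45)&(f[:,:,1]>f[:,:,2]+20)
    x0,x1,y0,y1=box;ys,xs=np.nonzero(m[y0:y1,x0:x1]);uv.append((xs.mean()+x0,ys.mean()+y0));print(len(xs),uv[-1],xs.min()+x0,xs.max()+x0,ys.min()+y0,ys.max()+y0)
Ps=[cam["mtx"]@np.c_[cam["R"],cam["t"]] for cam in(c,s)]
X=cv2.triangulatePoints(Ps[0],Ps[1],np.array(uv[0]),np.array(uv[1])).ravel();X=X[:3]/X[3];print("key",X)
for z in(.05,.056,.06):print(z,ray(c,*uv[0],z),ray(s,*uv[1],z))
E
```

```text
top conL [0.6969 0.1523 0.046 ]
top conR [0.5324 0.1556 0.046 ]
top plL [0.6878 0.0499 0.077 ]
top plR [0.5349 0.0532 0.077 ]
top cylL [ 0.6809 -0.1576  0.037 ]
top cylR [ 0.528 -0.152  0.037]
top railL0 [0.6894 0.0046 0.05  ]
top railR0 [0.5315 0.009  0.05  ]
scene conFarR [0.5326 0.1556 0.046 ]
scene conFarL [0.6964 0.1541 0.046 ]
scene plTopR [0.5383 0.0572 0.077 ]
scene plTopL [0.6853 0.0507 0.077 ]
conL -1.15074703160346 0.16462164779129157 [0.6146 0.154  0.046 ]
plL -1.255140635646363 0.152923177453615 [0.6113 0.0516 0.077 ]
cylL -2.0874181323208094 0.15301775280947613 [ 0.6045 -0.1548  0.037 ]
railL0 -1.599114698213149 0.1579390685347424 [0.6104 0.0068 0.05  ]
52 (np.float64(294.28846153846155), np.float64(189.71153846153845)) 291 298 186 193
52 (np.float64(346.88461538461536), np.float64(214.44230769230768)) 343 351 211 218
key [0.65257421 0.11104689 0.06786685]
0.05 [0.65421753 0.11226844 0.05      ] [0.63749951 0.1049871  0.05      ]
0.056 [0.65369561 0.11179404 0.056     ] [0.64251715 0.10710912 0.056     ]
0.06 [0.65334766 0.11147778 0.06      ] [0.64586224 0.10852381 0.06      ]
```

```bash
cat >> h.py <<'E'
th=np.radians(88.14);U=np.array([np.cos(th),np.sin(th),0]);O=np.array([.608,-.0469,0])
V=np.array([-U[1],U[0],0])
def sc(x,y,z):return O+U*x+V*y+np.array([0,0,z])
def tosc(p):d=np.asarray(p)-O;return np.array([d@U,d@V,p[2]])
from scipy.spatial.transform import Rotation as Rn
def Rt(o):w=o["eef_rot"];return Rn.from_quat([w[1],w[2],w[3],w[0]])
G=Rn.from_matrix(np.c_[U,-V,[0,0,-1.]])
E
python3 - <<'E'
from h import *
from bench import ctrl
c=pickle.load(open("top0.pkl","rb"))
for n,u,v,z in(("bottle",484,250,.15),("jar",487,210,.085),("s1",423,175,.012),("s2",430,230,.012),("beaker",366,160,0.03),("key",294.3,189.7,.06)):
    p=ray(c,u,v,z);print(n,p.round(3),tosc(p).round(3))
o=ctrl.get_obs();R=Rt(o);p=o["eef_pos"]
T=sc(-.162,0,.23);print("T",T,"rotvec deg",np.degrees((R.inv()*G).as_rotvec()))
rv=(R.inv()*G).as_rotvec()/10
d=(T-p)/15
for i in range(15):
    print(i,(R.inv().apply(d)/.05).round(2),(rv/np.pi).round(3) if i<10 else 0)
    if i<10:R=R*Rn.from_rotvec(rv)
E
```

```text
bottle [ 0.489 -0.42   0.15 ] [-0.377  0.107  0.15 ]
jar [ 0.603 -0.449  0.085] [-0.402 -0.008  0.085]
s1 [ 0.71  -0.277  0.012] [-0.226 -0.109  0.012]
s2 [ 0.543 -0.299  0.012] [-0.254  0.057  0.012]
beaker [ 0.75  -0.101  0.03 ] [-0.05  -0.144  0.03 ]
key [0.653 0.111 0.06 ] [ 0.16 -0.04  0.06]
T [ 0.6027419  -0.20881465  0.23      ] rotvec deg [-6.84782090e-02 -8.04738618e-02 -7.49758717e+01]
0 [ 0.72 -0.31  0.  ] [-0.    -0.    -0.042]
1 [ 0.75 -0.22  0.  ] [-0.    -0.    -0.042]
2 [ 0.78 -0.12  0.  ] [-0.    -0.    -0.042]
3 [ 0.78 -0.01  0.  ] [-0.    -0.    -0.042]
4 [0.78 0.09 0.  ] [-0.    -0.    -0.042]
5 [0.76 0.19 0.  ] [-0.    -0.    -0.042]
6 [0.73 0.29 0.  ] [-0.    -0.    -0.042]
7 [0.69 0.38 0.  ] [-0.    -0.    -0.042]
8 [0.63 0.47 0.  ] [-0.    -0.    -0.042]
9 [0.56 0.54 0.  ] [-0.    -0.    -0.042]
10 [0.49 0.61 0.  ] 0
11 [0.49 0.61 0.  ] 0
12 [0.49 0.61 0.  ] 0
13 [0.49 0.61 0.  ] 0
14 [0.49 0.61 0.  ] 0
```

Emit:
drive_tool(
  deltas=[
    {"slide": [0.72,-0.31,0],"delta_rot": [0,0,-0.042],"hand": 0.5},
    {"slide": [0.75,-0.22,0],"delta_rot": [0,0,-0.042],"hand": 0.5},
    {"slide": [0.78,-0.12,0],"delta_rot": [0,0,-0.042],"hand": 0.5},
    {"slide": [0.78,-0.01,0],"delta_rot": [0,0,-0.042],"hand": 0.5},
    {"slide": [0.78,0.09,0],"delta_rot": [0,0,-0.042],"hand": 0.5},
  ],
)

```text
time_s: 0.72
eef_pos: [0.2887, -0.4414, 0.2309]
eef_rot: [-0.0, 0.902, 0.432, 0.0]
wrist_force: [0.1, 0.6, -0.6]
opening: 0.504
```

Emit:
drive_tool(
  deltas=[
    {"slide": [0.76,0.19,0],"delta_rot": [0,0,-0.042],"hand": 0.5},
    {"slide": [0.73,0.29,0],"delta_rot": [0,0,-0.042],"hand": 0.5},
    {"slide": [0.69,0.38,0],"delta_rot": [0,0,-0.042],"hand": 0.5},
    {"slide": [0.63,0.47,0],"delta_rot": [0,0,-0.042],"hand": 0.5},
    {"slide": [0.56,0.54,0],"delta_rot": [0,0,-0.042],"hand": 0.5},
  ],
)

```text
time_s: 1.35
eef_pos: [0.4452, -0.3233, 0.2309]
eef_rot: [-0.0, 0.713, 0.701, 0.0]
wrist_force: [0.3, 0.4, -0.5]
opening: 0.499
```

Emit:
drive_tool(
  deltas=[
    {"slide": [0.49,0.61,0],"delta_rot": [0,0,0],"hand": 0.5},
    {"slide": [0.49,0.61,0],"delta_rot": [0,0,0],"hand": 0.5},
    {"slide": [0.49,0.61,0],"delta_rot": [0,0,0],"hand": 0.5},
    {"slide": [0.49,0.61,0],"delta_rot": [0,0,0],"hand": 0.5},
    {"slide": [0.49,0.61,0],"delta_rot": [0,0,0],"hand": 0.5},
  ],
)

```text
time_s: 1.98
eef_pos: [0.6002, -0.2042, 0.2307]
eef_rot: [-0.0, 0.715, 0.699, -0.0]
wrist_force: [-0.0, -0.5, -0.2]
opening: 0.499
```

```bash
cat > st.py <<'E'
from h import *
from bench import ctrl
o=ctrl.get_obs();R=Rt(o)
print(o["time_s"],"scale frame",(tosc(o["eef_pos"])*1e3).round(1),"rot left deg",np.degrees((R.inv()*G).as_rotvec()).round(2),"F",o["wrist_force"].round(2),o["opening"])
E
cat > top.py <<'E'
import sys
from h import *
from bench import ctrl
n=sys.argv[1];cam=sys.argv[2]
c=ctrl.camera(cam);f=c["frame"]
if cam=="top":f=cv2.resize(f[150:260,260:450],None,fx=4,fy=4,interpolation=cv2.INTER_CUBIC)
if cam=="scene":f=cv2.resize(f[110:260,220:400],None,fx=4,fy=4,interpolation=cv2.INTER_CUBIC)
pickle.dump(c,open(n+".pkl","wb"));cv2.imwrite(f"pics/{n}.png",f[:,:,::-1])
E
python3 st.py; python3 top.py a1 scene; python3 top.py w1 wrist
```

```text
1.975 scale frame [-157.5    2.7  230.7] rot left deg [-0.05 -0.02  0.63] F [-0.05 -0.53 -0.16] 0.4987410128068934
```

View pics/a1.png

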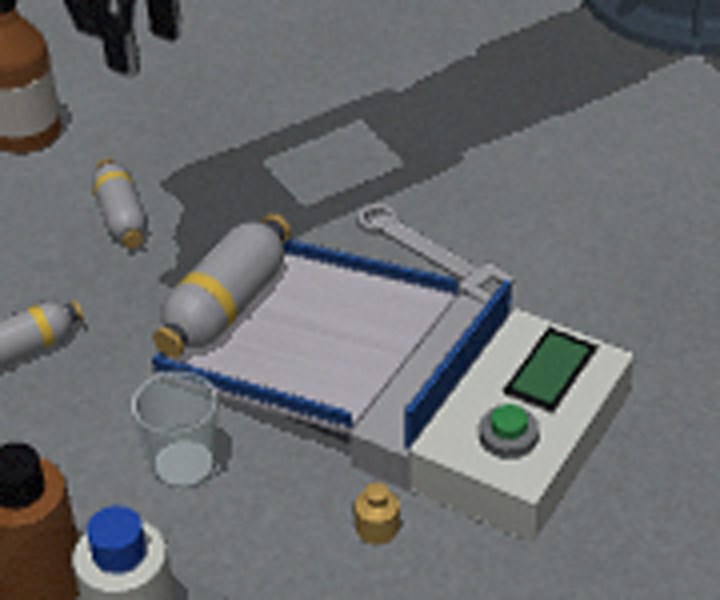

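View pics/w1.png

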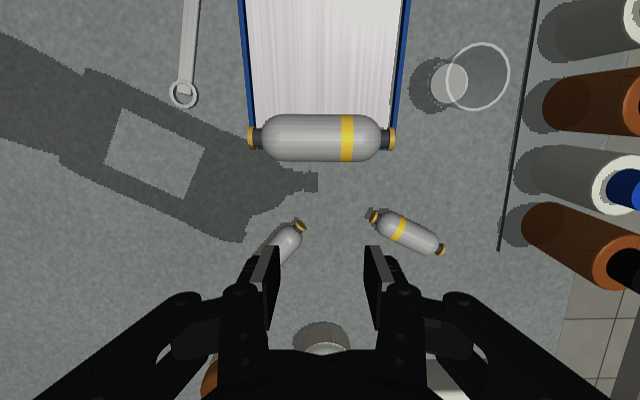

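The scene view shows the cylinder still at the lip, with the gripper above and behind it. The wrist view shows it square ahead, with fittings at (248,137) and (397,137). The wrist view can also refine the cylinder's line.

```bash
python3 - <<'E'
from h import *
c=pickle.load(open("w1.pkl","rb"))
a=ray(c,248,137,.037);b=ray(c,396.5,137,.037);print(a,b,np.linalg.norm(a-b));print(tosc((a+b)/2),np.degrees(np.arctan2(*(b-a)[:2][::-1])))
for n,u,v,z in(("back s1",300,226,.012),("s2",372,215,.012)):print(n,tosc(ray(c,u,v,z)).round(4))
# rails: top outer edges
for n,(u1,v1,u2,v2) in(("L",(238,5,250,122)),("R",(412,5,400,122))):
    p=ray(c,u1,v1,.05);q=ray(c,u2,v2,.026);print(n,tosc(p).round(4),tosc(q).round(4))
E
```

```text
[ 0.52537572 -0.15198636  0.037     ] [ 0.68603781 -0.15517564  0.037     ] 0.16069374918415547
[-0.10669922 -0.00117056  0.037     ] -1.1372215427084567
back s1 [-0.2195  0.0254  0.012 ]
s2 [-0.2037 -0.0649  0.012 ]
L [0.0134 0.0787 0.05  ] [-0.0924  0.0786  0.026 ]
R [ 0.0156 -0.0828  0.05  ] [-0.0903 -0.0867  0.026 ]
```

Emit:
drive_tool(
  deltas=[
    {"slide": [-0.07,0.08,0.6],"delta_rot": [0,0,0],"hand": 0.5},
    {"slide": [0,0,0.8],"delta_rot": [0,0,0],"hand": 0.5},
    {"slide": [0,0,0.8],"delta_rot": [0,0,0],"hand": 0.5},
    {"slide": [0,0,0.8],"delta_rot": [0,0,0],"hand": 0.5},
    {"slide": [0,0,0.4],"delta_rot": [0,0,0],"hand": 0.5},
  ],
)

```text
time_s: 2.7
eef_pos: [0.6013, -0.2084, 0.0584]
eef_rot: [-0.002, 0.715, 0.699, -0.001]
wrist_force: [-0.5, -0.1, -0.1]
opening: 0.502
```

```bash
python3 st.py; python3 top.py w2 wrist; python3 top.py a2 scene
```

```text
2.7 scale frame [-161.7    1.5   58.4] rot left deg [-0.24 -0.11  0.6 ] F [-0.46 -0.13 -0.15] 0.5021297961015766
```

View pics/w2.png

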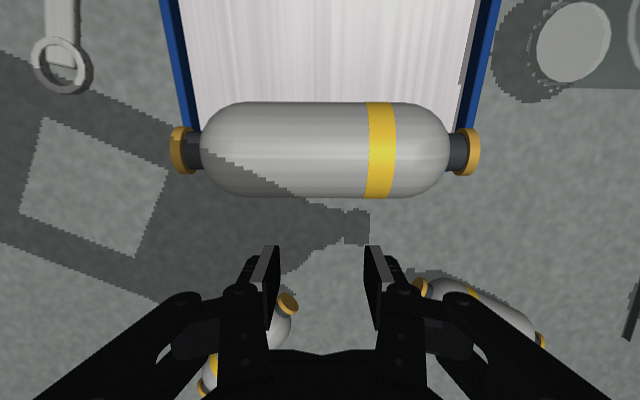

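View pics/a2.png

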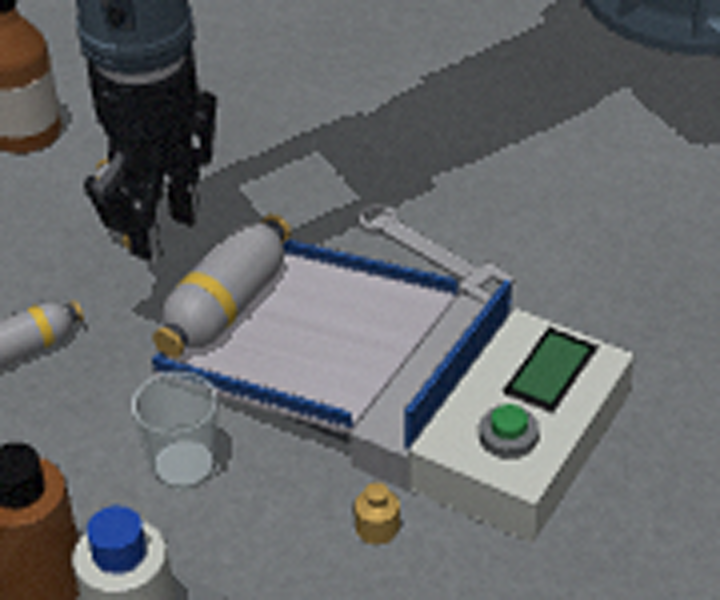

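The fingers are centred behind the cylinder (its middle is at u≈323, the tool's at u≈321) and nothing is touched. I'll descend and close up.

Emit:
drive_tool(
  deltas=[
    {"slide": [0,0,0.3],"delta_rot": [0,0,0],"hand": 0.5},
    {"slide": [0,0,0.3],"delta_rot": [0,0,0],"hand": 0.5},
    {"slide": [0,0,0.15],"delta_rot": [0,0,0],"hand": 0.5},
    {"slide": [0.1,0,0],"delta_rot": [0,0,0],"hand": 0.5},
    {"slide": [0.1,0,0],"delta_rot": [0,0,0],"hand": 0.5},
  ],
)

```text
time_s: 3.42
eef_pos: [0.604, -0.1985, 0.0242]
eef_rot: [0.0, 0.715, 0.699, 0.0]
wrist_force: [-0.4, -0.0, 1.1]
opening: 0.504
```

```bash
python3 st.py; python3 top.py w3 wrist; python3 top.py a3 scene
```

```text
3.425 scale frame [-151.7   -0.9   24.2] rot left deg [0.04 0.01 0.63] F [-0.44 -0.05  1.05] 0.5037598022456965
```

View pics/w3.png

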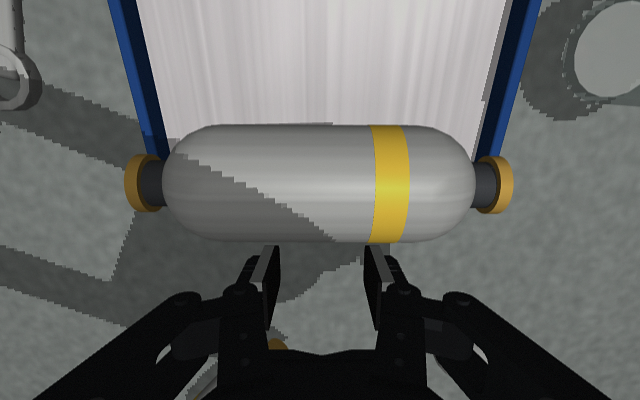

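View pics/a3.png

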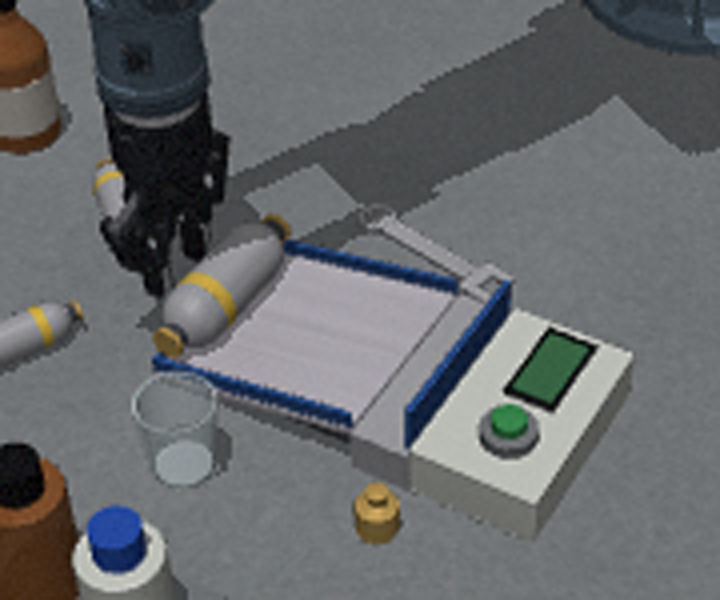

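Emit:
drive_tool(
  deltas=[
    {"slide": [0.04,0,0.06],"delta_rot": [0,0,0],"hand": 0.5},
    {"slide": [0.04,0,0],"delta_rot": [0,0,0],"hand": 0.5},
    {"slide": [0.04,0,0],"delta_rot": [0,0,0],"hand": 0.5},
    {"slide": [0.03,0,0],"delta_rot": [0,0,0],"hand": 0.5},
    {"slide": [0.03,0,0],"delta_rot": [0,0,0],"hand": 0.5},
  ],
)

```text
time_s: 4.15
eef_pos: [0.6042, -0.1906, 0.0213]
eef_rot: [0.001, 0.715, 0.699, -0.0]
wrist_force: [-0.6, -4.0, 1.5]
opening: 0.504
```

Emit:
drive_tool(
  deltas=[
    {"slide": [0.04,0,-0.007],"delta_rot": [0,0,0],"hand": 0.5},
    {"slide": [0.04,0,-0.007],"delta_rot": [0,0,0],"hand": 0.5},
    {"slide": [0.05,0,-0.009],"delta_rot": [0,0,0],"hand": 0.5},
    {"slide": [0.05,0,-0.009],"delta_rot": [0,0,0],"hand": 0.5},
    {"slide": [0.05,0,-0.009],"delta_rot": [0,0,0],"hand": 0.5},
  ],
)

```text
time_s: 4.78
eef_pos: [0.6041, -0.1781, 0.0229]
eef_rot: [-0.0, 0.715, 0.699, -0.0]
wrist_force: [0.5, -1.9, 1.2]
opening: 0.499
```

```bash
python3 st.py; python3 top.py w4 wrist
```

```text
4.775 scale frame [-131.2   -0.4   22.9] rot left deg [-0.   -0.    0.63] F [ 0.48 -1.94  1.18] 0.49921857981552986
```

View pics/w4.png

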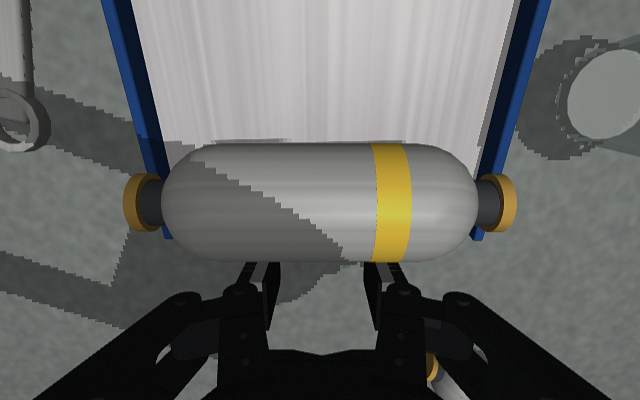

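Contact is steady at 2–4 N and the cylinder is rolling squarely. I'll continue at about 28 mm/s.

Emit:
drive_tool(
  deltas=[
    {"slide": [0.06,0,-0.011],"delta_rot": [0,0,0],"hand": 0.5},
    {"slide": [0.07,0,-0.012],"delta_rot": [0,0,0],"hand": 0.5},
    {"slide": [0.07,0,-0.012],"delta_rot": [0,0,0],"hand": 0.5},
    {"slide": [0.07,0,-0.013],"delta_rot": [0,0,0],"hand": 0.5},
    {"slide": [0.07,0,-0.012],"delta_rot": [0,0,0],"hand": 0.5},
  ],
)

```text
time_s: 5.45
eef_pos: [0.6045, -0.1611, 0.0259]
eef_rot: [0.0, 0.715, 0.699, 0.0]
wrist_force: [-0.4, -3.2, 0.3]
opening: 0.502
```

Emit:
drive_tool(
  deltas=[
    {"slide": [0.07,0,-0.012],"delta_rot": [0,0,0],"hand": 0.5},
    {"slide": [0.07,0,-0.013],"delta_rot": [0,0,0],"hand": 0.5},
    {"slide": [0.07,0,-0.012],"delta_rot": [0,0,0],"hand": 0.5},
    {"slide": [0.07,0,-0.013],"delta_rot": [0,0,0],"hand": 0.5},
    {"slide": [0.07,0,-0.012],"delta_rot": [0,0,0],"hand": 0.5},
  ],
)

```text
time_s: 6.08
eef_pos: [0.6048, -0.1436, 0.029]
eef_rot: [-0.0, 0.715, 0.699, -0.0]
wrist_force: [0.3, -2.4, 1.5]
opening: 0.5
```

Emit:
drive_tool(
  deltas=[
    {"slide": [0.07,0,-0.012],"delta_rot": [0,0,0],"hand": 0.5},
    {"slide": [0.07,0,-0.013],"delta_rot": [0,0,0],"hand": 0.5},
    {"slide": [0.07,0,-0.012],"delta_rot": [0,0,0],"hand": 0.5},
    {"slide": [0.07,0,-0.013],"delta_rot": [0,0,0],"hand": 0.5},
    {"slide": [0.07,0,-0.012],"delta_rot": [0,0,0],"hand": 0.5},
  ],
)

```text
time_s: 6.7
eef_pos: [0.6052, -0.1261, 0.0321]
eef_rot: [-0.0, 0.715, 0.699, -0.0]
wrist_force: [0.4, -3.2, 1.2]
opening: 0.501
```

```bash
python3 st.py; python3 top.py w5 wrist
```

```text
6.7 scale frame [-79.3   0.2  32.1] rot left deg [-0.    0.    0.63] F [ 0.37 -3.22  1.19] 0.5013208636339312
```

View pics/w5.png

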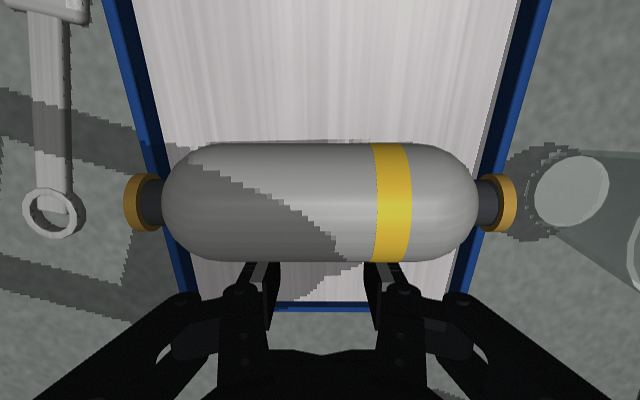

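The cylinder keeps its place against the fingers (same pixels, fittings at (140,203) and (500,203)) and sits centred between the rails.

Emit:
drive_tool(
  deltas=[
    {"slide": [0.07,0,-0.012],"delta_rot": [0,0,0],"hand": 0.5},
    {"slide": [0.07,0,-0.013],"delta_rot": [0,0,0],"hand": 0.5},
    {"slide": [0.07,0,-0.012],"delta_rot": [0,0,0],"hand": 0.5},
    {"slide": [0.07,0,-0.013],"delta_rot": [0,0,0],"hand": 0.5},
    {"slide": [0.07,0,-0.012],"delta_rot": [0,0,0],"hand": 0.5},
  ],
)

```text
time_s: 7.38
eef_pos: [0.6056, -0.1086, 0.0352]
eef_rot: [-0.0, 0.715, 0.699, -0.0]
wrist_force: [0.6, -2.5, 1.3]
opening: 0.498
```

Emit:
drive_tool(
  deltas=[
    {"slide": [0.07,0,-0.012],"delta_rot": [0,0,0],"hand": 0.5},
    {"slide": [0.07,0,-0.013],"delta_rot": [0,0,0],"hand": 0.5},
    {"slide": [0.07,0,-0.012],"delta_rot": [0,0,0],"hand": 0.5},
    {"slide": [0.07,0,-0.013],"delta_rot": [0,0,0],"hand": 0.5},
    {"slide": [0.07,0,-0.012],"delta_rot": [0,0,0],"hand": 0.5},
  ],
)

```text
time_s: 8.0
eef_pos: [0.606, -0.0911, 0.0383]
eef_rot: [-0.0, 0.715, 0.699, -0.0]
wrist_force: [-0.5, -2.4, 0.9]
opening: 0.499
```

Emit:
drive_tool(
  deltas=[
    {"slide": [0.07,0,-0.012],"delta_rot": [0,0,0],"hand": 0.5},
    {"slide": [0.07,0,-0.013],"delta_rot": [0,0,0],"hand": 0.5},
    {"slide": [0.07,0,-0.012],"delta_rot": [0,0,0],"hand": 0.5},
    {"slide": [0.07,0,-0.013],"delta_rot": [0,0,0],"hand": 0.5},
    {"slide": [0.07,0,-0.012],"delta_rot": [0,0,0],"hand": 0.5},
  ],
)

```text
time_s: 8.62
eef_pos: [0.6063, -0.0736, 0.0414]
eef_rot: [0.0, 0.715, 0.699, 0.0]
wrist_force: [1.6, -3.0, 1.7]
opening: 0.501
```

Emit:
drive_tool(
  deltas=[
    {"slide": [0.07,0,-0.012],"delta_rot": [0,0,0],"hand": 0.5},
    {"slide": [0.07,0,-0.013],"delta_rot": [0,0,0],"hand": 0.5},
    {"slide": [0.07,0,-0.012],"delta_rot": [0,0,0],"hand": 0.5},
    {"slide": [0.07,0,-0.013],"delta_rot": [0,0,0],"hand": 0.5},
    {"slide": [0.07,0,-0.012],"delta_rot": [0,0,0],"hand": 0.5},
  ],
)

```text
time_s: 9.25
eef_pos: [0.6067, -0.0561, 0.0445]
eef_rot: [-0.0, 0.715, 0.699, -0.0]
wrist_force: [-0.6, -2.7, 1.3]
opening: 0.498
```

```bash
python3 st.py; python3 top.py w6 wrist
```

```text
9.25 scale frame [-9.3  1.  44.5] rot left deg [-0.   -0.    0.62] F [-0.63 -2.72  1.3 ] 0.49798595617707336
```

View pics/w6.png

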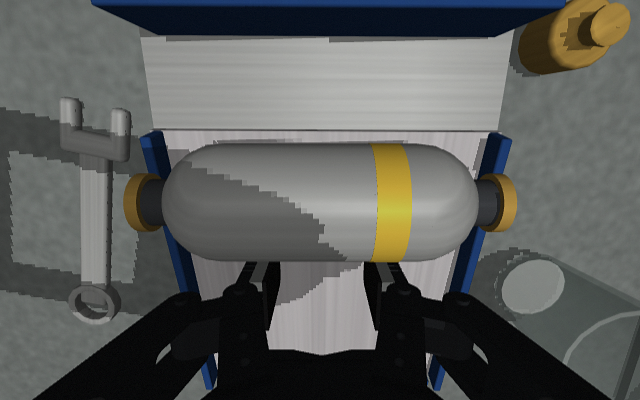

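The crest line is at v≈130, about 28 mm ahead of the centre, so I'll slow down as it approaches.

Emit:
drive_tool(
  deltas=[
    {"slide": [0.07,0,-0.012],"delta_rot": [0,0,0],"hand": 0.5},
    {"slide": [0.07,0,-0.013],"delta_rot": [0,0,0],"hand": 0.5},
    {"slide": [0.06,0,-0.011],"delta_rot": [0,0,0],"hand": 0.5},
    {"slide": [0.06,0,-0.011],"delta_rot": [0,0,0],"hand": 0.5},
    {"slide": [0.05,0,-0.009],"delta_rot": [0,0,0],"hand": 0.5},
  ],
)

```text
time_s: 9.93
eef_pos: [0.607, -0.0406, 0.0473]
eef_rot: [-0.0, 0.715, 0.699, -0.0]
wrist_force: [0.2, -3.2, 1.6]
opening: 0.497
```

Emit:
drive_tool(
  deltas=[
    {"slide": [0.05,0,-0.009],"delta_rot": [0,0,0],"hand": 0.5},
    {"slide": [0.04,0,-0.007],"delta_rot": [0,0,0],"hand": 0.5},
    {"slide": [0.04,0,-0.007],"delta_rot": [0,0,0],"hand": 0.5},
    {"slide": [0.04,0,-0.007],"delta_rot": [0,0,0],"hand": 0.5},
    {"slide": [0.03,0,-0.005],"delta_rot": [0,0,0],"hand": 0.5},
  ],
)

```text
time_s: 10.55
eef_pos: [0.6072, -0.0305, 0.0489]
eef_rot: [-0.0, 0.715, 0.699, 0.0]
wrist_force: [-0.4, -1.0, 0.2]
opening: 0.498
```

Emit:
drive_tool(
  deltas=[
    {"slide": [0.03,0,-0.005],"delta_rot": [0,0,0],"hand": 0.5},
    {"slide": [0.03,0,0],"delta_rot": [0,0,0],"hand": 0.5},
    {"slide": [0.03,0,0],"delta_rot": [0,0,0],"hand": 0.5},
    {"slide": [0.03,0,0],"delta_rot": [0,0,0],"hand": 0.5},
    {"slide": [0.03,0,0],"delta_rot": [0,0,0],"hand": 0.5},
  ],
)

```text
time_s: 11.18
eef_pos: [0.6074, -0.0232, 0.0492]
eef_rot: [-0.0, 0.715, 0.699, -0.0]
wrist_force: [0.8, 0.7, 0.4]
opening: 0.502
```

```bash
python3 st.py; python3 top.py w7 wrist
```

```text
11.175 scale frame [23.7  1.4 49.2] rot left deg [-0.01 -0.01  0.63] F [0.79 0.72 0.4 ] 0.5024145484908972
```

View pics/w7.png

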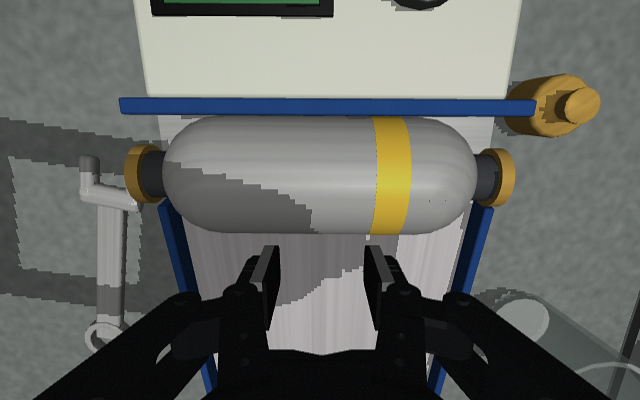

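It dropped into the cradle: the body is at v 115–233, nearly against the stop plate. I'll close up gently so it rests against the plate.

Emit:
drive_tool(
  deltas=[
    {"slide": [0.05,0,0],"delta_rot": [0,0,0],"hand": 0.5},
    {"slide": [0.05,0,0],"delta_rot": [0,0,0],"hand": 0.5},
    {"slide": [0.04,0,0],"delta_rot": [0,0,0],"hand": 0.5},
    {"slide": [0.03,0,0],"delta_rot": [0,0,0],"hand": 0.5},
    {"slide": [0.02,0,0],"delta_rot": [0,0,0],"hand": 0.5},
  ],
)

```text
time_s: 11.85
eef_pos: [0.6076, -0.0137, 0.0492]
eef_rot: [-0.0, 0.715, 0.699, -0.0]
wrist_force: [-0.1, -0.5, 0.1]
opening: 0.498
```

```bash
python3 st.py; python3 top.py w8 wrist
```

```text
11.85 scale frame [33.1  1.5 49.2] rot left deg [-0.    0.    0.63] F [-0.08 -0.54  0.07] 0.4979561685498345
```

View pics/w8.png

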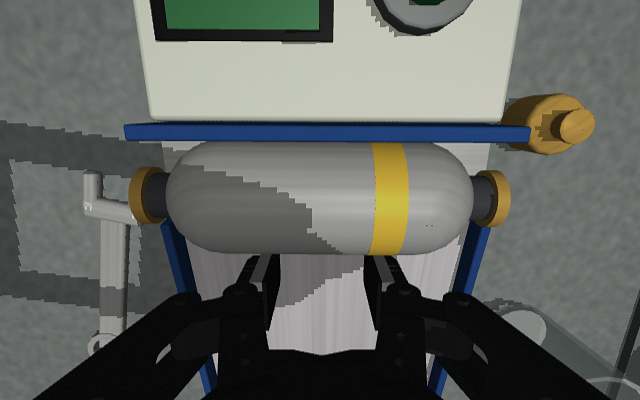

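Emit:
drive_tool(
  deltas=[
    {"slide": [0.01,0,0],"delta_rot": [0,0,0],"hand": 0.5},
    {"slide": [0.01,0,0],"delta_rot": [0,0,0],"hand": 0.5},
    {"slide": [0.01,0,0],"delta_rot": [0,0,0],"hand": 0.5},
    {"slide": [0.01,0,0],"delta_rot": [0,0,0],"hand": 0.5},
    {"slide": [0,0,0],"delta_rot": [0,0,0],"hand": 0.5},
  ],
)

```text
time_s: 12.52
eef_pos: [0.6078, -0.0123, 0.0494]
eef_rot: [0.0, 0.715, 0.699, -0.0]
wrist_force: [0.1, -2.6, -0.6]
opening: 0.503
```

```bash
python3 st.py
```

```text
12.525 scale frame [34.6  1.3 49.4] rot left deg [0.02 0.03 0.62] F [ 0.11 -2.57 -0.59] 0.5029290693614318
```

Emit:
drive_tool(
  deltas=[
    {"slide": [0.005,0,0],"delta_rot": [0,0,0],"hand": 0.5},
    {"slide": [0.005,0,0],"delta_rot": [0,0,0],"hand": 0.5},
    {"slide": [0,0,0],"delta_rot": [0,0,0],"hand": 0.5},
    {"slide": [0,0,0],"delta_rot": [0,0,0],"hand": 0.5},
    {"slide": [0,0,0],"delta_rot": [0,0,0],"hand": 0.5},
  ],
)

```text
time_s: 13.15
eef_pos: [0.6078, -0.0121, 0.0493]
eef_rot: [0.0, 0.715, 0.699, -0.0]
wrist_force: [-0.0, -4.9, -0.1]
opening: 0.501
```

```bash
python3 st.py; python3 top.py w9 wrist;python3 top.py a9 scene
```

```text
13.15 scale frame [34.8  1.3 49.3] rot left deg [0.02 0.05 0.61] F [-0.02 -4.93 -0.09] 0.5009928763666489
```

View pics/w9.png

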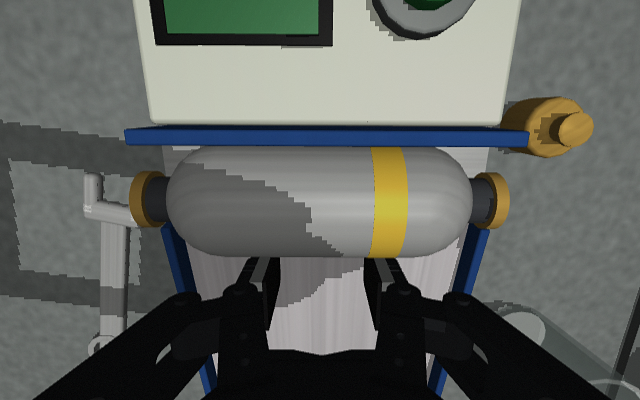

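View pics/a9.png

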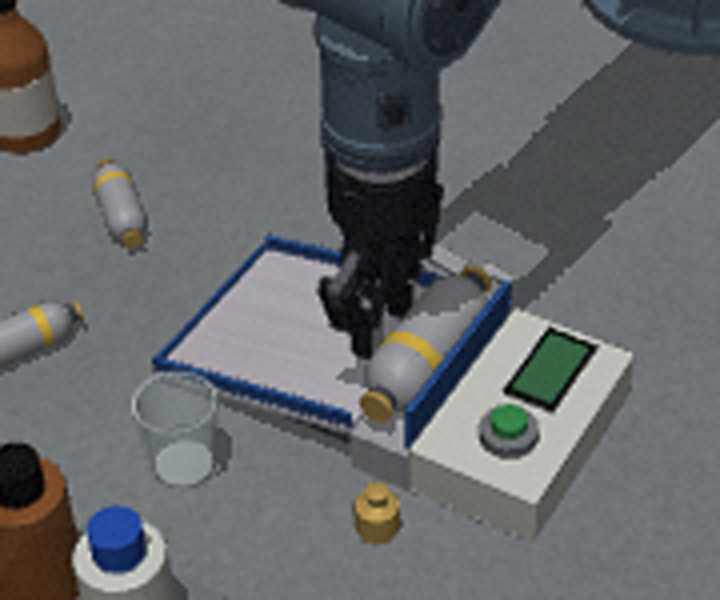

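Force rises stiffly (4.9 N within 0.2 mm) exactly at the seat position, so it's against the plate. Next I'll back off, lift, and shut the hand.

Emit:
drive_tool(
  deltas=[
    {"slide": [-0.05,0,0],"delta_rot": [0,0,0],"hand": 0.5},
    {"slide": [-0.15,0,0],"delta_rot": [0,0,0],"hand": 0.5},
    {"slide": [-0.2,0,0],"delta_rot": [0,0,0],"hand": 0.5},
    {"slide": [0,0,-0.4],"delta_rot": [0,0,0],"hand": 0.5},
    {"slide": [0,0,-0.8],"delta_rot": [0,0,0],"hand": 0.5},
  ],
)

```text
time_s: 13.88
eef_pos: [0.606, -0.0313, 0.1092]
eef_rot: [-0.002, 0.715, 0.699, -0.001]
wrist_force: [0.1, 0.9, -0.1]
opening: 0.497
```

Emit:
drive_tool(
  deltas=[
    {"slide": [0,0,-0.8],"delta_rot": [0,0,0],"hand": 0.3},
    {"slide": [0,0,-0.2],"delta_rot": [0,0,0],"hand": 0},
    {"slide": [0,0,0],"delta_rot": [0,0,0],"hand": 0},
    {"slide": [0,0,0],"delta_rot": [0,0,0],"hand": 0},
    {"slide": [0,0,0],"delta_rot": [0,0,0],"hand": 0},
  ],
)

```text
time_s: 14.5
eef_pos: [0.6062, -0.0311, 0.1575]
eef_rot: [-0.001, 0.715, 0.699, -0.001]
wrist_force: [0.4, 0.4, -0.4]
opening: -0.004
```

```bash
python3 st.py; python3 top.py w10 wrist; python3 - <<'E'
from h import *
c=pickle.load(open("w10.pkl","rb"));f=c["frame"].astype(int)
m=((f[:,:,1]>f[:,:,0]+40)&(f[:,:,1]>f[:,:,2]+20)).astype(np.uint8)
n,l,s,ce=cv2.connectedComponentsWithStats(m)
for i in range(1,n):
    if s[i,4]>60:
        print(s[i],ce[i]);[print(z,ray(c,*ce[i],z).round(4),tosc(ray(c,*ce[i],z)).round(4)) for z in(.056,.06,.066)]
E
```

```text
14.5 scale frame [ 15.7   2.3 157.5] rot left deg [-0.17 -0.04  0.62] F [ 0.38  0.39 -0.44] -0.003978873386987655
[ 234    0   88   40 3451] [278.35844683  19.39524775]
0.056 [0.5788 0.1061 0.056 ] [0.152  0.0341 0.056 ]
0.06 [0.5793 0.1051 0.06  ] [0.151  0.0336 0.06  ]
0.066 [0.58   0.1036 0.066 ] [0.1495 0.0328 0.066 ]
[366   0  38  24 713] [383.91164095   9.74614306]
0.056 [0.6535 0.1104 0.056 ] [ 0.1587 -0.0404  0.056 ]
0.06 [0.6528 0.1093 0.06  ] [ 0.1576 -0.0397  0.06  ]
0.066 [0.6517 0.1077 0.066 ] [ 0.156  -0.0387  0.066 ]
```

View pics/w10.png

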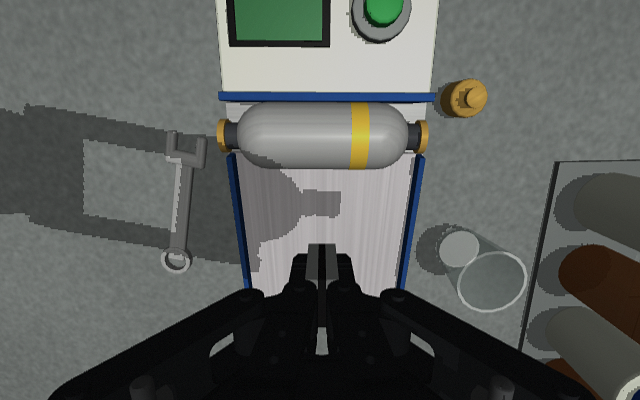

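The cylinder rests in the cradle with the fingers off it. The key is partly cut off at (384,10), so I'll move nearer and measure it again.

Emit:
drive_tool(
  deltas=[
    {"slide": [0.2,0.2,0],"delta_rot": [0,0,0],"hand": 0},
    {"slide": [0.5,0.3,0],"delta_rot": [0,0,0],"hand": 0},
    {"slide": [0.5,0.25,0],"delta_rot": [0,0,0],"hand": 0},
    {"slide": [0.1,0.05,0],"delta_rot": [0,0,0],"hand": 0},
    {"slide": [0,0,0],"delta_rot": [0,0,0],"hand": 0},
  ],
)

```text
time_s: 15.18
eef_pos: [0.6487, 0.0332, 0.1588]
eef_rot: [-0.0, 0.714, 0.7, -0.0]
wrist_force: [-0.1, -0.6, -0.0]
opening: 0.003
```

```bash
python3 st.py; python3 top.py w11 wrist; python3 - <<'E'
from h import *
c=pickle.load(open("w11.pkl","rb"));f=c["frame"].astype(int)
m=((f[:,:,1]>f[:,:,0]+40)&(f[:,:,1]>f[:,:,2]+20)).astype(np.uint8)
n,l,s,ce=cv2.connectedComponentsWithStats(m)
for i in range(1,n):
    if s[i,4]>60:
        print(s[i],ce[i]);[print(z,ray(c,*ce[i],z).round(4),tosc(ray(c,*ce[i],z)).round(4)) for z in(.052,.056,.06,.066)]
E
```

```text
15.175 scale frame [ 81.3 -38.  158.8] rot left deg [-0.03  0.01  0.69] F [-0.07 -0.64 -0.02] 0.00281265572213096
[ 188   88   83   42 3342] [229.41921005 108.37612208]
0.052 [0.5786 0.1108 0.052 ] [0.1567 0.0345 0.052 ]
0.056 [0.5797 0.1108 0.056 ] [0.1567 0.0334 0.056 ]
0.06 [0.5808 0.1107 0.06  ] [0.1566 0.0323 0.06  ]
0.066 [0.5826 0.1106 0.066 ] [0.1566 0.0305 0.066 ]
[306  88  34  35 941] [322.25717322 105.10733262]
0.052 [0.6513 0.1117 0.052 ] [ 0.1599 -0.0381  0.052 ]
0.056 [0.6513 0.1116 0.056 ] [ 0.1599 -0.0381  0.056 ]
0.06 [0.6513 0.1116 0.06  ] [ 0.1598 -0.0381  0.06  ]
0.066 [0.6512 0.1115 0.066 ] [ 0.1597 -0.0381  0.066 ]
```

View pics/w11.png

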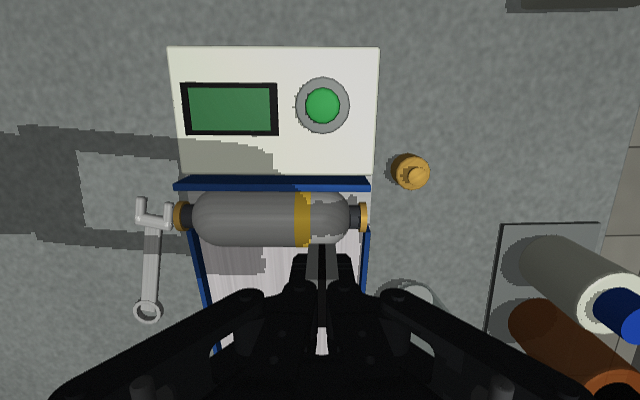

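Seen almost square on, the key is at (322,105), which is world (0.6515, 0.1115), agreeing with the top view. I'll move over it and descend to about z 0.095.

Emit:
drive_tool(
  deltas=[
    {"slide": [0.3,0.024,0],"delta_rot": [0,0,0],"hand": 0},
    {"slide": [0.5,0,0],"delta_rot": [0,0,0],"hand": 0},
    {"slide": [0.5,0,0],"delta_rot": [0,0,0.002],"hand": 0},
    {"slide": [0.26,0,0.4],"delta_rot": [0,0,0],"hand": 0},
    {"slide": [0,0,0.8],"delta_rot": [0,0,0],"hand": 0},
  ],
)

```text
time_s: 15.85
eef_pos: [0.6528, 0.1119, 0.0996]
eef_rot: [0.001, 0.716, 0.698, 0.001]
wrist_force: [0.4, -1.1, 0.2]
opening: -0.002
```

```bash
python3 st.py; python3 -c "
from bench import ctrl;print(ctrl.get_obs()['eef_pos'])"; python3 top.py a12 scene
```

```text
15.85 scale frame [160.1 -39.6  99.6] rot left deg [ 0.23 -0.01  0.34] F [ 0.44 -1.1   0.16] -0.0022006834089658097
[0.65276111 0.11186463 0.09957147]
```

View pics/a12.png

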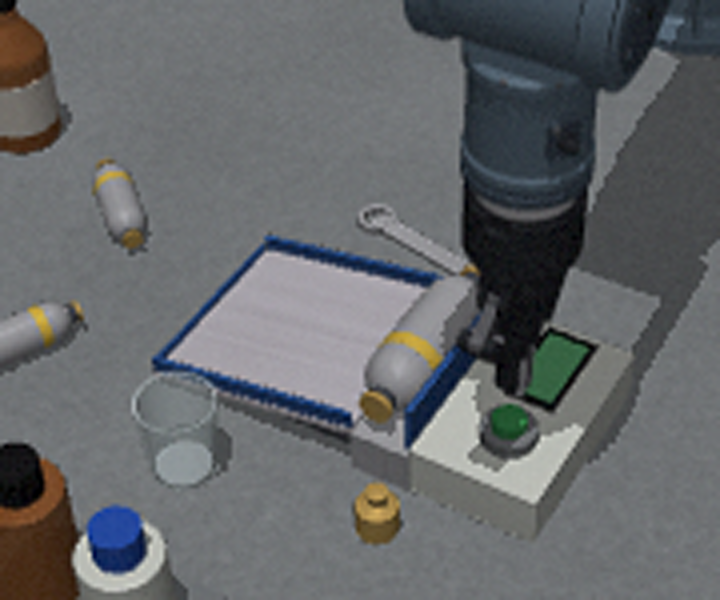

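The tip is above the key. I'll descend slowly and watch the force.

Emit:
drive_tool(
  deltas=[
    {"slide": [0,0,0.3],"delta_rot": [0,0,0],"hand": 0},
    {"slide": [0,0,0.2],"delta_rot": [0,0,0],"hand": 0},
    {"slide": [0,0,0.08],"delta_rot": [0,0,0],"hand": 0},
    {"slide": [0,0,0.04],"delta_rot": [0,0,0],"hand": 0},
    {"slide": [0,0,0],"delta_rot": [0,0,0],"hand": 0},
  ],
)

```text
time_s: 16.52
eef_pos: [0.652, 0.1106, 0.0689]
eef_rot: [0.0, 0.717, 0.697, 0.0]
wrist_force: [1.0, -0.2, 0.3]
opening: 0.0
```

Emit:
drive_tool(
  deltas=[
    {"slide": [0,0,0.04],"delta_rot": [0,0,0],"hand": 0},
    {"slide": [0,0,0.04],"delta_rot": [0,0,0],"hand": 0},
    {"slide": [0,0,0.02],"delta_rot": [0,0,0],"hand": 0},
    {"slide": [0,0,0],"delta_rot": [0,0,0],"hand": 0},
    {"slide": [0,0,0],"delta_rot": [0,0,0],"hand": 0},
  ],
)

```text
time_s: 17.15
eef_pos: [0.6522, 0.1107, 0.0637]
eef_rot: [0.0, 0.717, 0.697, 0.0]
wrist_force: [2.4, 0.1, 2.7]
opening: -0.001
```

Emit:
drive_tool(
  deltas=[
    {"slide": [0,0,0.02],"delta_rot": [0,0,0],"hand": 0},
    {"slide": [0,0,0.02],"delta_rot": [0,0,0],"hand": 0},
    {"slide": [0,0,0],"delta_rot": [0,0,0],"hand": 0},
    {"slide": [0,0,0],"delta_rot": [0,0,0],"hand": 0},
    {"slide": [0,0,0],"delta_rot": [0,0,0],"hand": 0},
  ],
)

```text
time_s: 17.77
eef_pos: [0.6522, 0.1107, 0.062]
eef_rot: [0.0, 0.717, 0.697, 0.0]
wrist_force: [0.7, 0.5, 5.6]
opening: -0.003
```

```bash
python3 st.py; python3 top.py a13 scene
```

```text
17.775 scale frame [159.  -39.1  62. ] rot left deg [ 0.08 -0.    0.27] F [0.7  0.49 5.62] -0.0028050141976943884
```

View pics/a13.png

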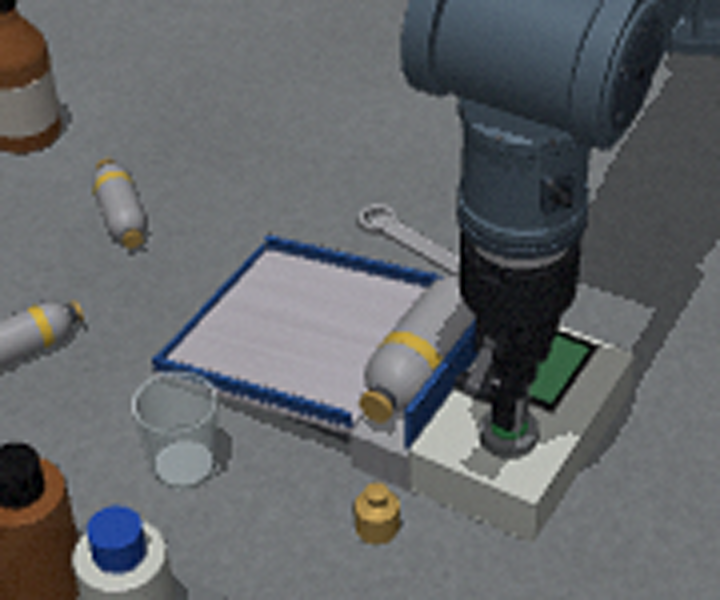

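Emit:
drive_tool(
  deltas=[
    {"slide": [0,0,0.01],"delta_rot": [0,0,0],"hand": 0},
    {"slide": [0,0,0.01],"delta_rot": [0,0,0],"hand": 0},
    {"slide": [0,0,0],"delta_rot": [0,0,0],"hand": 0},
    {"slide": [0,0,0],"delta_rot": [0,0,0],"hand": 0},
    {"slide": [0,0,0],"delta_rot": [0,0,0],"hand": 0},
  ],
)

```text
time_s: 18.45
eef_pos: [0.6523, 0.1107, 0.0619]
eef_rot: [0.001, 0.717, 0.697, 0.0]
wrist_force: [-1.3, -0.9, 12.3]
opening: 0.003
```

```bash
python3 st.py
```

```text
18.45 scale frame [159.  -39.1  61.9] rot left deg [0.08 0.01 0.27] F [-1.32 -0.9  12.32] 0.0026453409054258176
```

The key has hit a hard stop: 12 N with no more travel, about 6 mm below its 0.068 m rest height. I'll release straight up.

Emit:
drive_tool(
  deltas=[
    {"slide": [0,0,-0.08],"delta_rot": [0,0,0],"hand": 0},
    {"slide": [0,0,-0.15],"delta_rot": [0,0,0],"hand": 0},
    {"slide": [0,0,-0.5],"delta_rot": [0,0,0],"hand": 0},
    {"slide": [0,0,-0.8],"delta_rot": [0,0,0],"hand": 0},
    {"slide": [0,0,-0.6],"delta_rot": [0,0,0],"hand": 0},
  ],
)

```text
time_s: 19.08
eef_pos: [0.6508, 0.1108, 0.1674]
eef_rot: [-0.001, 0.717, 0.697, -0.001]
wrist_force: [0.3, 0.1, 0.3]
opening: -0.002
```

Emit:
drive_tool(
  deltas=[
    {"slide": [-0.6,0,-0.3],"delta_rot": [0,0,0],"hand": 0},
    {"slide": [-0.8,0,-0.3],"delta_rot": [0,0,0],"hand": 0},
    {"slide": [-0.3,0,0],"delta_rot": [0,0,0],"hand": 0},
    {"slide": [0,0,0],"delta_rot": [0,0,0],"hand": 0},
    {"slide": [0,0,0],"delta_rot": [0,0,0],"hand": 0},
  ],
)

```text
time_s: 19.7
eef_pos: [0.6484, 0.0269, 0.1955]
eef_rot: [-0.001, 0.717, 0.697, -0.001]
wrist_force: [0.1, -0.3, -0.3]
opening: 0.002
```

```bash
python3 st.py; python3 top.py w14 wrist; python3 top.py a14 scene; python3 - <<'E'
from h import *
c=pickle.load(open("w14.pkl","rb"));s=pickle.load(open("a14.pkl","rb"))
s0=pickle.load(open("scene0.pkl","rb"))
for n,k in(("before",s0),("after",s)):
    f=k["frame"].astype(int);m=(f[:,:,1]>f[:,:,0]+45)&(f[:,:,1]>f[:,:,2]+20)
    ys,xs=np.nonzero(m[208:226,335:358]);print(n,len(xs),xs.mean()+335,ys.mean()+208)
E
```

```text
19.7 scale frame [ 75.1 -38.  195.5] rot left deg [-0.14 -0.05  0.3 ] F [ 0.08 -0.28 -0.32] 0.0018696468654198905
before 52 346.88461538461536 214.44230769230768
after 53 347.35849056603774 214.1320754716981
```

View pics/w14.png

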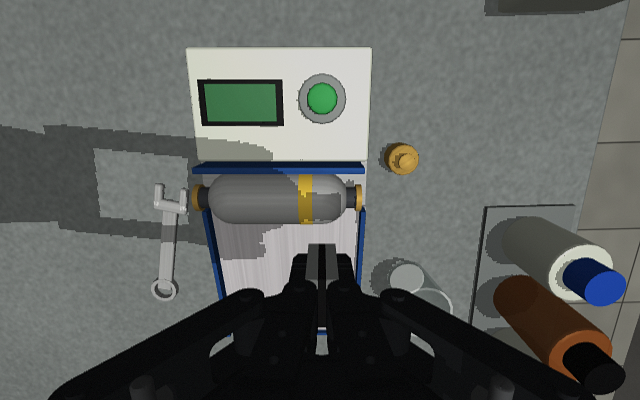

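View pics/a14.png

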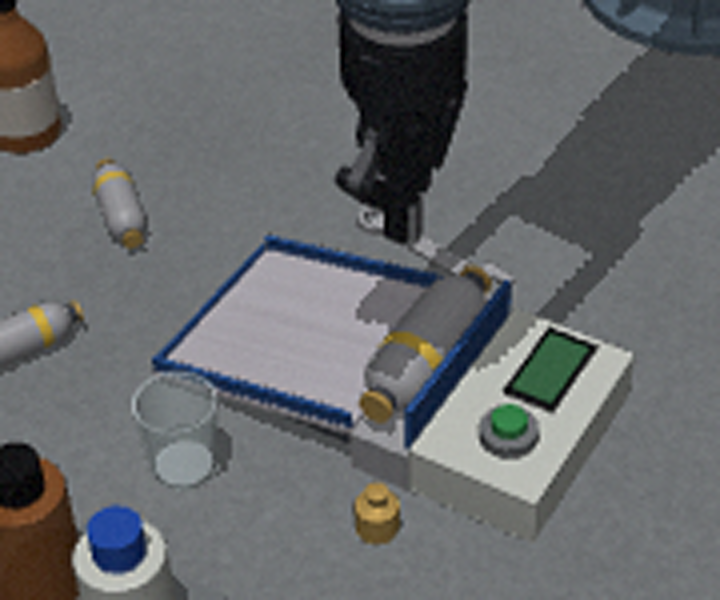

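The cylinder is seated against the plate, the key is back up at its starting pixels, and everything else is unmoved. The robot is clear, so I'll hand in.

```bash
python3 -c "
from bench import ctrl
print(ctrl.hand_in())"
```

```text
the job is handed in; nothing more can be done
None
```

The cylinder is in the cradle against the blue stop plate, and the green key was then pressed fully down and released. The job was handed in at about 19.8 s. `hand_in` reports no verdict.

- **Push:** I pushed with the half-open fingers from behind, at up to about 28 mm/s and 2–5 N, without gripping. In every wrist picture taken on the slope, the cylinder held its place against the fingers. It dropped into the cradle by itself just past the crest.
- **Seating:** I nudged it on until the force rose to 4.9 N with almost no further movement, with the tool where the seat position predicted. I then backed the fingers off before going to the key.
- **Key:** It reached a hard stop at z = 0.062 m with 12 N on the wrist. That is about 6 mm below the 0.068 m rest height I triangulated.
- **Last pictures:** The cylinder lies against the plate and the key is back at its starting pixels (within about 0.5 px). The bystanders in view look unmoved by eye; I did not measure them. The robot is clear with no force on the wrist.
- **Disagreement:** Different edges gave the scale's yaw as anywhere from 1.1 to 2.1 degrees. I kept the tool within that range, and it made no visible difference.

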